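Change over the pick caddies: shut the empty one, flip the full one's lid right back

ROBOT

A 6-joint arm with a two-finger parallel gripper is mounted at the origin on a cart in front of the work surface, level with it; the furniture and walls round the work are solid. World frame = base frame: x ahead of the robot, y to its left, z up, the work surface at z = 0. Lengths are in m, angles in rad, forces in N, time in s.
With the tool pointing down it reaches from about 0.35 to 0.975 m from the base axis. Payload 4.9 kg.
Tool frame: the origin (TCP) lies at the very end of the fingers, on their centre line; the grasp point (between the pads) lies 19 mm behind it; z points along the fingers, y is the line along which they close (so a half turn about z gives the same grasp; the last joint's range is limited). The gripper opens to 85 mm and grips with 20 to 120 N. Pads are 22 mm wide; open, the fingers measure 114 mm over their backs; the gripper's body (76 mm by 85 mm) begins 54 mm behind the grasp point. The pads swing forward as they close: fully open they stand 13 mm farther back than shut.
Start: joints at [1.074, 0.053, 1.613, -0, 1.476, -0.119], TCP at [0.231, 0.581, 0.231] pointing down, gripper open.
Joint ranges: [-3.01, 3.01], [-1.01, 2.22], [0.06, 2.58], [-1.02, 4.17], [0.09, 2.62], [-3.14, 3.14]. Speed limits (rad/s): [2.57, 2.57, 3.14, 3.14, 3.14, 3.14].

INTERFACE

Orientations are given as a rotation vector (axis times angle).
In Python, from station import get_obs, optics, ctrl gives the robot as it stands.
- The arm moves only by the shell command python3 -m pendant 'ROWS' [FORCE]. ROWS is JSON, a list of rows, each a list of 3 entries, a list of its own where there are three numbers: the shift along the tool's x, y, z in mm, then the turn, a rotation vector about the tool's x, y, z in rad, then the opening, from 0 (shut) to 1 (fully open). A call has 1 to 12 rows; each row shifts and turns the commanded pose from where the row before left it, along the tool's axes as they then stand; what a row does not reach is not made up. A row lasts 1/12 s, in which the tool goes at most 41.7 mm and 7.16 degrees, less where a joint would pass 70% of its speed; a pose out of reach is approached as far as the arm can. A call is refused whole if a number of a shift passes 41.7 or a number of a turn 0.125, either way. A call with a gripper value outside its range is refused whole. The fingers move at their own pace and stop on an object; FORCE is the grip in N (left out, the last holds). Time passes only in rows, so rows that do not move let the fingers close. It gives the time, the measured TCP pose, the force, the opening and the grip force at its end, in the units of the state.
- get_obs(): the state, without advancing time (a new reading comes with each control period).
- optics.get_image(name): name is "scene" or "top" or "wrist"; returns the picture (400x640x3 uint8, red, green, blue); there is no depth.
- optics.camera_model(name): a dict with "fx", "fy", "cx", "cy" (pixels), "cam_to_world" (4x4, takes a point from camera to world coordinates). Camera axes: x right, y up, looking along -z (the intrinsics and any distortion apply to the point x, -y, -z); pixel columns grow to the right and rows downward; lengths in m; the calibration is good to about 2 mm. The wrist camera is an equidistant fisheye: a pixel r from the principal point sees the ray r / f radians off the axis. A picture is of the moment at which its call begins: read the wrist's pose just before it. camera_model takes no time and is no camera call; for the wrist camera it gives the pose at the moment of the call.
- ctrl.finish_job(): hands the job in; it is judged then, once.
The state is a dict: "t": time; "q": joint angles; "dq": joint speeds; "effort": joint torques, N m; "tool_pos": TCP position; "tool_rot": TCP orientation; "contact_force": force on the tool from outside, world axes, zero at the start; "wrist_torque": the same for the moment, N m; "opening": finger opening in m; "grip_force": force on a finger pad.
Only numpy, scipy, OpenCV 4.12 (cv2) and the standard library are available. Lean on these libraries where they do the work, as an engineer would, in place of code of your own. Each camera call takes 0.05 s, during which the arm holds its last target. There are 200 camera calls.

TASK

The red-lidded caddy of wooden picks is used up: with a fingertip, first push its open lid over so that it falls fully shut. Then put the fingertips under the front lip of the green-lidded caddy and flip its lid up and right over, until it rests fully open by itself. Push gently; do not lift, tip or shift the two caddies, and leave everything else on the bench where it stands.

Things in the scene. Friction and masses are not known exactly. Their poses are not given: they have to be found in the camera images.
- red_caddy: Loose open steel box of wooden picks with a red hinged lid (lid starts open; few picks inside). 100 mm along x, 104 mm along y, 70 mm tall, walls 4 mm, about 1.3 kg. Origin: centre of underside, z up. +x runs from the lip side (front face x = -50 mm) to the hinge side. The open lid leans out past the hinge side.
- red_lid_hinge (a point): Middle of the red lid's hinge line, at x = +53, z = 73 mm in the caddy's frame; the line runs along caddy y. The lid is a 4 mm plate, 108 mm wide, reaching 106 mm from this line; shut, it lies level with its top at z = 75 mm (a pressed panel adds 2 mm).
- red_lid_lip (a point): Middle of the free end of the red lid's lip (rounded, 3 mm radius). The lip, 108 mm wide, rises at 30 degrees from the lid's front edge. Shut: x = -76, z = 87 mm in the caddy's frame, 26 mm in front of the box, so a finger leaning forward fits under it. Fully open: x = +110, z = 189 mm.
- red_lid (a joint): Hinge angle of the red lid, rad: 0 shut, grows as the lip rises and goes over towards caddy +x; 1.57 upright; 1.92 hard stop, leaning back fully open. Lid 0.12 kg, no spring, damped: falls in about 1 s, back to the stop above about 1.6, shut below about 1.5. Starts 1.75 to 1.92.
- green_caddy: Loose open steel box of wooden picks with a green hinged lid (lid starts shut; full of picks, all below the rim). 100 mm along x, 104 mm along y, 70 mm tall, walls 4 mm, about 1.3 kg. Origin: centre of underside, z up. +x runs from the lip side (front face x = -50 mm) to the hinge side. The open lid leans out past the hinge side.
- green_lid_hinge (a point): Middle of the green lid's hinge line, at x = +53, z = 73 mm in the caddy's frame; the line runs along caddy y. The lid is a 4 mm plate, 108 mm wide, reaching 106 mm from this line; shut, it lies level with its top at z = 75 mm (a pressed panel adds 2 mm).
- green_lid_lip (a point): Middle of the free end of the green lid's lip (rounded, 3 mm radius). The lip, 108 mm wide, rises at 30 degrees from the lid's front edge. Shut: x = -76, z = 87 mm in the caddy's frame, 26 mm in front of the box, so a finger leaning forward fits under it. Fully open: x = +110, z = 189 mm.
- green_lid (a joint): Hinge angle of the green lid, rad: 0 shut, grows as the lip rises and goes over towards caddy +x; 1.57 upright; 1.92 hard stop, leaning back fully open. Lid 0.12 kg, no spring, damped: falls in about 1 s, back to the stop above about 1.6, shut below about 1.5. Starts at 0.
- timer: Round red and white kitchen timer, 56 mm across, 37 mm tall, standing loose behind the caddies; leave alone. Origin under its centre.
- mayo_bottle: Pale squeeze bottle, 41 mm across, 178 mm tall, standing loose behind the caddies; leave alone. Origin under its centre.
- chilli_bottle: Red squeeze bottle, 57 mm across, 193 mm tall, standing loose behind the caddies; leave alone. Origin under its centre.
- salt_shaker: Glass salt shaker with a grey cap, 44 mm across, 90 mm tall, loose under the rack at the back; leave alone. Origin under its centre.
- tape_roll: Roll of brown tape lying flat, 96 mm across, 48 mm tall, loose under the rack at the back; leave alone. Origin under its centre.
- rack_post (a point): Foot of the rack's near upright post (fixed grey tube, 21 mm across, 540 mm tall), at bench level just behind the left-hand place for a caddy. The rack's shelf board, underside 388 mm up, begins at the post and lies behind and to the right of it: keep gripper and wrist clear of both.
Things that resemble listed ones, but are neither listed nor needed, are in the scene too. There is more than one size of the green_caddy; the job needs the larger.

How it is judged:
By the outcome, as a careful person would: the job done as asked, in the order asked, and still so for the second after the job is handed in, with the robot touching nothing.
It also fails if it takes over 56 s, if anything falls off the work surface, if the arm or the gripper's body presses on something with over 40 N, if the wrist force passes 120 N, or if a joint passes its speed limit or range.

## Working session

There is one attempt and no reset: what is moved stays moved. The work goes in short steps, Python scripts to look and compute and a shell command to move; the robot and the scene stay as the last step left them, time stands still between calls to the robot, and variables do not carry over. Pictures are saved under pics/ and viewed, at most 10 in all, crops included, and the job is handed in when it is done.

```bash
mkdir -p pics; ls; python3 - <<'E'
from station import get_obs, optics
import cv2
o=get_obs(); print(o['t'],o['tool_pos'],o['tool_rot'],o['opening'])
for n in ['scene','top']:
    im=optics.get_image(n); cv2.imwrite(f'pics/{n}0.png',im[:,:,::-1])
    m=optics.camera_model(n); print(n,m)
E
```

```text
pics
0.0 [0.23020991 0.58037304 0.23004718] [-0.58969194 -3.08507159  0.00315103] 0.08559222510305567
scene {'fx': 498.7695174081196, 'fy': 498.7695174081196, 'cx': 318.69090295975536, 'cy': 200.3799493256031, 'cam_to_world': array([[ 0.89517157,  0.22914891, -0.382307  ,  0.13504975],
       [-0.44543648,  0.42923813, -0.78571049, -1.0208239 ],
       [-0.01594396,  0.87363917,  0.48631305,  0.62982822],
       [ 0.        ,  0.        ,  0.        ,  1.        ]])}
top {'fx': 394.96598732482846, 'fy': 394.96598732482846, 'cx': 315.3456216793248, 'cy': 196.19684827345478, 'cam_to_world': array([[ 0.001673  ,  0.99799417, -0.06328374,  0.50133283],
       [-0.9999807 ,  0.00129092, -0.00607806, -0.15090194],
       [-0.00598417,  0.06329269,  0.99797707,  0.95600881],
       [ 0.        ,  0.        ,  0.        ,  1.        ]])}
```

View pics/scene0.png

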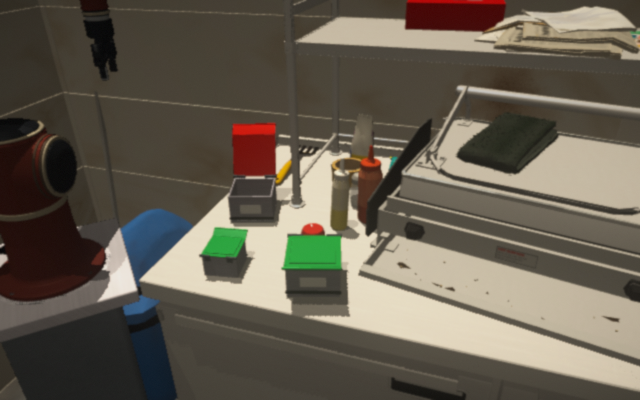

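View pics/top0.png

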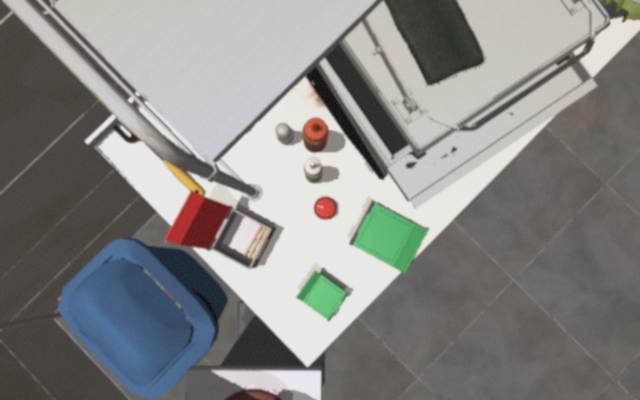

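```bash
python3 - <<'E'
import cv2, numpy as np
im=cv2.imread('pics/top0.png')
a=cv2.resize(im[180:280,160:280],None,fx=4,fy=4,interpolation=cv2.INTER_CUBIC)
b=cv2.resize(im[190:290,345:435],None,fx=4,fy=4,interpolation=cv2.INTER_CUBIC)
s=cv2.imread('pics/scene0.png'); 
c=cv2.resize(s[225:300,190:350],None,fx=4,fy=4,interpolation=cv2.INTER_CUBIC)
c=np.pad(c[:, :],((0,0),(0,0),(0,0)))
cv2.imwrite('pics/crop0.png',np.hstack([a,b[:a.shape[0]]])[:, :800]); 
E
```

```text
(no output)
```

View pics/crop0.png

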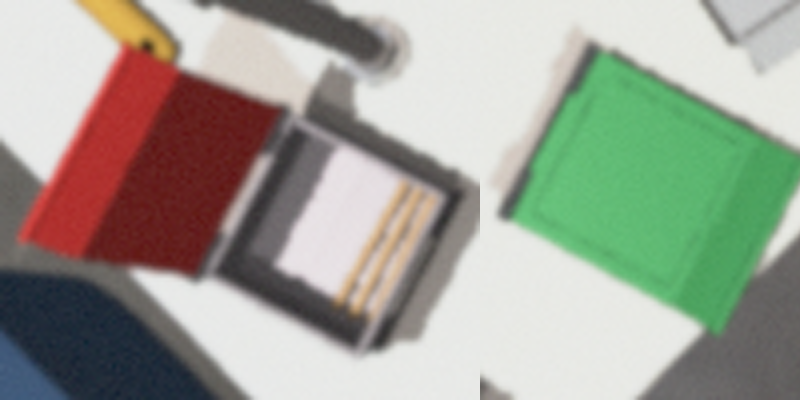

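```bash
cat > h.py <<'E'
import numpy as np, cv2
from station import get_obs, optics
from scipy.spatial.transform import Rotation as R
def cast(n,uv,z,m=None):
    m=m or optics.camera_model(n); T=m['cam_to_world']
    d=T[:3,:3]@np.array([(uv[0]-m['cx'])/m['fx'],-(uv[1]-m['cy'])/m['fy'],-1])
    p=T[:3,3]; return p+d*(z-p[2])/d[2]
def proj(n,P):
    m=optics.camera_model(n); T=m['cam_to_world']; c=T[:3,:3].T@(np.array(P)-T[:3,3])
    return np.array([m['cx']+m['fx']*c[0]/-c[2], m['cy']-m['fy']*c[1]/-c[2]])
E
python3 - <<'E'
from h import *
np.set_printoptions(precision=4,suppress=True)
A=lambda x,y:(160+x/4-.4,180+y/4-.4)
B=lambda x,y:(345+(x-480)/4-.4,190+y/4-.4)
for nm,p,z in [('rlipR',A(125,45),.189),('rlipL',A(20,240),.189),('rhR',A(285,110),.073),('rhL',A(200,275),.073),('rfR',A(458,192),.07),('rfL',A(365,354),.07),('rbR',A(295,112),.07),('rbL',A(213,272),.07)]: print(nm,cast('top',p,z))
for n,zh in[('top',.075)]:
    im=optics.get_image(n); h=cv2.cvtColor(im,cv2.COLOR_RGB2HSV)
    g=cv2.inRange(h,(45,90,60),(80,255,255))
    cs=cv2.findContours(g,cv2.RETR_EXTERNAL,cv2.CHAIN_APPROX_NONE)[0]
    for c in sorted(cs,key=cv2.contourArea)[-3:]:
        if cv2.contourArea(c)<300: continue
        r=cv2.minAreaRect(c); bx=cv2.boxPoints(r); print(cv2.contourArea(c),r)
        P=np.array([cast(n,b,zh) for b in bx]); print(P, np.linalg.norm(np.diff(P,axis=0),axis=1))
# others
for nm,p,z in [('post foot',(257,192),0.),('timer',(325,208),.037),('mayo',(314,162),.178),('chilli',(316,128),.193),('shelfcorner',(213,163),.39),('shelfB',(383,2),.39)]: print(nm,cast('top',p,z))
E
```

```text
rlipR [0.5601 0.0967 0.189 ]
rlipL [0.4654 0.1456 0.189 ]
rhR [0.5326 0.0436 0.073 ]
rhL [0.4407 0.0896 0.073 ]
rfR [ 0.487  -0.0533  0.07  ]
rfL [ 0.3971 -0.0023  0.07  ]
rbR [0.5316 0.0387 0.07  ]
rbL [0.4422 0.0832 0.07  ]
1179.5 ((321.85809326171875, 294.3986511230469), (38.594215393066406, 32.66558837890625), 35.53767776489258)
[[ 0.3361 -0.1048  0.075 ]
 [ 0.3941 -0.1465  0.075 ]
 [ 0.3454 -0.2157  0.075 ]
 [ 0.2878 -0.1739  0.075 ]] [0.0714 0.0846 0.0712]
2741.5 ((388.8566589355469, 237.01272583007812), (61.69212341308594, 47.885215759277344), 28.610462188720703)
[[ 0.4527 -0.2232  0.075 ]
 [ 0.5461 -0.2747  0.075 ]
 [ 0.4807 -0.3943  0.075 ]
 [ 0.3882 -0.3423  0.075 ]] [0.1067 0.1363 0.1061]
post foot [ 0.572  -0.0033  0.    ]
timer [ 0.5321 -0.1678  0.037 ]
mayo [ 0.6187 -0.1434  0.178 ]
chilli [ 0.6835 -0.1473  0.193 ]
shelfcorner [0.5851 0.0006 0.39  ]
shelfB [ 0.8255 -0.2471  0.39  ]
```

```bash
cat >> h.py <<'E'
np.set_printoptions(precision=4,suppress=True)
ur=np.array([.462,.887,0]); vr=np.array([-.887,.462,0]); Hr=np.array([.4867,.0666,0])
ug=np.array([.480,.877,0]); vg=np.array([-.877,.480,0]); Hg=np.array([.498,-.251,0])
def delta(P,M=None):
    o=get_obs(); T=R.from_rotvec(o['tool_rot'])
    print('t',o['t'],'pos',o['tool_pos'],'q',o['q'],'F',o['contact_force'])
    print('shift mm',T.inv().apply(np.array(P)-o['tool_pos'])*1000, end=' ')
    if M is not None: print('turn',(T.inv()*R.from_matrix(M)).as_rotvec())
    else: print()
E
python3 -m pendant '[[[-33,-22,0],[0,0,0],0],[[-33,-22,0],[0,0,0],0],[[-33,-22,0],[0,0,0],0],[[-33,-22,0],[0,0,0],0],[[-33,-22,0],[0,0,0],0],[[-33,-22,0],[0,0,0],0],[[-33,-22,0],[0,0,0],0],[[-33,-22,0],[0,0,0],0],[[-33,-22,0],[0,0,0],0],[[-33,-22,0],[0,0,0],0],[[0,0,0],[0,0,0.1],0],[[0,0,0],[0,0,0],0]]' 20
python3 -c "
from h import *
M=np.stack([vr,ur,[0,0,-1.]],1)
delta(Hr+.105*ur+.02*vr+[0,0,.165],M)"
```

```text
t: 1.15
tool_pos: [0.457, 0.2528, 0.2309]
tool_rot: [-0.752, -3.05, 0.0]
contact_force: [1.2, 0.4, 0.8]
opening: 0.0004
grip_force: 0.0
t 1.15 pos [0.457  0.2528 0.2309] q [ 0.3627 -0.1953  1.849   0.0001  1.4886 -0.7245] F [1.2053 0.3523 0.7975]
shift mm [-92.5641 -46.0647  65.918 ] turn [-0.0004 -0.0005 -0.0035]
```

```bash
python3 -m pendant '[[[-31,-15,0],[0,0,0],0],[[-31,-15,0],[0,0,0],0],[[-31,-15,0],[0,0,0],0],[[0,0,22],[0,0,0],0],[[0,0,22],[0,0,0],0],[[0,0,22],[0,0,0],0],[[0,0,0],[0,0,0],0],[[0,0,0],[0,0,0],0]]'
python3 - <<'E'
from h import *
delta(Hr+.105*ur+.02*vr+[0,0,.165])
s=optics.get_image('scene')[:,:,::-1]; t=optics.get_image('top')[:,:,::-1]
a=cv2.resize(s[70:270,190:390],(400,400)); b=cv2.resize(t[140:290,140:290],(400,400))
cv2.imwrite('pics/c1.png',np.hstack([a,b]))
E
```

```text
t: 1.82
tool_pos: [0.5165, 0.1727, 0.1638]
tool_rot: [-0.738, -3.05, 0.002]
contact_force: [-0.8, -0.2, 0.4]
opening: -0.0001
grip_force: 0.0
t 1.8167 pos [0.5165 0.1727 0.1638] q [ 0.1858 -0.0856  1.8643  0.0002  1.3666 -0.91  ] F [-0.8279 -0.1693  0.4165]
shift mm [-2.5059 -2.8447 -1.1899]
```

View pics/c1.png

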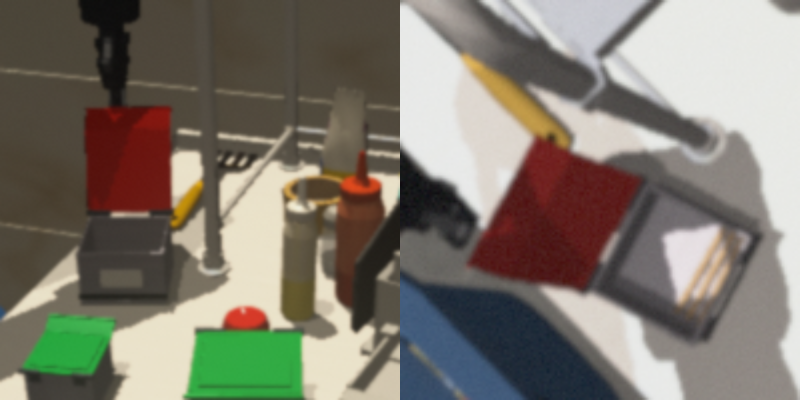

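```bash
python3 -m pendant '[[[0,-9,0],[0,0,0],0],[[0,-9,0],[0,0,0],0],[[0,-8,0],[0,0,0],0],[[0,-8,0],[0,0,0],0],[[0,-8,0],[0,0,0],0],[[0,-8,0],[0,0,0],0],[[0,-8,0],[0,0,0],0],[[0,-8,0],[0,0,0],0],[[0,-8,0],[0,0,0],0],[[0,-8,0],[0,0,0],0],[[0,-8,0],[0,0,0],0]]'
python3 -m pendant '[[[0,-8,0],[0,0,0],0],[[0,-8,0],[0,0,0],0],[[0,-8,0],[0,0,0],0],[[0,-8,0],[0,0,0],0],[[0,0,0],[0,0,0],0],[[0,0,0],[0,0,0],0],[[0,0,0],[0,0,0],0],[[0,0,-10],[0,0,0],0],[[0,0,-20],[0,0,0],0],[[0,0,-20],[0,0,0],0],[[0,0,-20],[0,0,0],0],[[0,0,-20],[0,0,0],0]]'
python3 - <<'E'
from h import *
# next: above a point in front of green caddy, lean 45 deg along ug, tool x-axis in vertical plane
c=np.sqrt(.5); z=c*ug+[0,0,-c]
for sg in (1,-1):
    y=sg*vg; x=np.cross(y,z); delta(Hg-.22*ug+[0,0,.2],np.stack([x,y,z],1))
s=optics.get_image('scene')[:,:,::-1]; t=optics.get_image('top')[:,:,::-1]
a=cv2.resize(s[70:270,190:390],(400,400)); b=cv2.resize(t[140:290,140:290],(400,400))
cv2.imwrite('pics/c2.png',np.hstack([a,b]))
E
```

```text
t: 2.83
tool_pos: [0.4769, 0.0917, 0.1671]
tool_rot: [0.743, 3.051, 0.002]
contact_force: [-1.0, 1.1, 6.1]
opening: 0.0003
grip_force: 2.9
t: 3.83
tool_pos: [0.462, 0.064, 0.2571]
tool_rot: [0.742, 3.052, 0.0]
contact_force: [0.3, -0.1, -0.0]
opening: -0.0003
grip_force: 0.0
t 3.8333 pos [0.462  0.064  0.2571] q [-0.0222 -0.3561  1.9358  0.0001  1.5615 -1.1159] F [ 0.301  -0.1003 -0.0437]
shift mm [-171.3676 -483.1893   56.9831] turn [-0.6047 -0.6186 -1.46  ]
t 3.8333 pos [0.462  0.064  0.2571] q [-0.0222 -0.3561  1.9358  0.0001  1.5615 -1.1159] F [ 0.301  -0.1003 -0.0437]
shift mm [-171.3676 -483.1893   56.9831] turn [-0.6225  0.6085  1.5045]
```

View pics/c2.png

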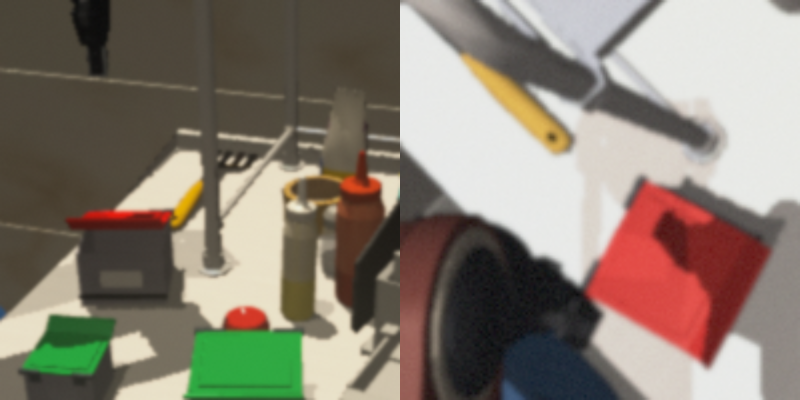

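```bash
python3 -m pendant '[[[-13,-38,0],[0,0,0],0],[[-13,-38,0],[0,0,0],0],[[-13,-38,0],[0,0,0],0],[[-13,-38,0],[0,0,0],0],[[-13,-38,0],[0,0,0],0],[[-13,-38,0],[0,0,0],0],[[-13,-38,0],[0,0,0],0],[[-13,-38,0],[0,0,0],0],[[-13,-38,0],[0,0,0],0],[[-13,-38,0],[0,0,0],0],[[-13,-38,0],[0,0,0],0],[[-13,-38,0],[0,0,0],0]]'
python3 -m pendant '[[[0,0,0],[0,0,0.12],0],[[0,0,0],[0,0,0.12],0],[[0,0,0],[0,0,0.12],0],[[0,0,0],[0,0,0.12],0],[[0,0,0],[0,0,0.12],0],[[0,0,0],[0,0,0.12],0],[[0,0,0],[0,0,0.12],0],[[0,0,0],[0,0,0.12],0],[[0,0,0],[0,0,0.12],0],[[0,0,0],[0,0,0.12],0],[[0,0,0],[0,0,0.12],0],[[0,0,0],[0,0,0.12],0]]'
python3 - <<'E'
from h import *
c=np.sqrt(.5); z=c*ug+[0,0,-c]
y=-vg; x=np.cross(y,z); delta(Hg-.22*ug+[0,0,.2],np.stack([x,y,z],1))
o=optics.get_image('scene')[:,:,::-1]; t=optics.get_image('top')[:,:,::-1]
cv2.imwrite('pics/s3.png',o)
for n,im in(('scene',o),('top',t)):
    h=cv2.cvtColor(im,cv2.COLOR_BGR2HSV); g=cv2.inRange(h,(0,150,60),(8,255,255)); 
    for c in cv2.findContours(g,0,2)[0]:
        if cv2.contourArea(c)>200: print(n,cv2.contourArea(c),cv2.boundingRect(c))
# expected shut lid in scene: hinge & lip corners
for e,r,zz in(('h',0,.075),('lip',-.129,.089)):
    for v in(-.054,.054): P=Hr+r*ur+v*vr+[0,0,zz]; print(e,proj('scene',P),proj('top',P))
E
```

```text
t: 4.93
tool_pos: [0.39, -0.4146, 0.2542]
tool_rot: [-0.743, -3.051, -0.002]
contact_force: [0.7, 0.5, -0.5]
opening: 0.0
grip_force: 0.0
t: 5.93
tool_pos: [0.3907, -0.4126, 0.2542]
tool_rot: [-2.575, -1.797, 0.0]
contact_force: [-0.2, -0.1, -1.1]
opening: 0.0
grip_force: 0.0
t 5.9333 pos [ 0.3907 -0.4126  0.2542] q [-0.9435 -0.0937  1.7192  0.      1.5179 -0.591 ] F [-0.1913 -0.0717 -1.0798]
shift mm [-28.9204  12.4553  54.1145] turn [-0.0596  0.7829  0.14  ]
scene 337.5 (0, 261, 18, 34)
scene 871.0 (223, 175, 52, 22)
scene 229.5 (360, 146, 20, 26)
scene 2713.0 (406, 0, 100, 31)
top 2544.5 (211, 209, 71, 67)
top 284.0 (315, 198, 20, 20)
top 334.0 (304, 119, 23, 21)
h [276.3436 175.4323] [231.5537 206.1837]
h [233.6851 175.6949] [208.4538 249.2891]
lip [270.7543 194.9661] [281.9839 233.2471]
lip [223.6387 195.212 ] [258.7261 277.4601]
```

```bash
python3 -m pendant '[[[-10,4,0],[0,0,0.1],0],[[-10,4,0],[0,0.11,0],0],[[-9,4,0],[0,0.11,0],0],[[0,0,0],[0,0.11,0],0],[[0,0,0],[0,0.11,0],0],[[0,0,0],[0,0.11,0],0],[[0,0,0],[0,0.11,0],0],[[0,0,0],[0,0.12,0],0],[[0,0,0],[0,0,0],0],[[0,0,0],[0,0,0],0]]'
python3 - <<'E'
from h import *
c=np.sqrt(.5); z=c*ug+[0,0,-c]
y=-vg; x=np.cross(y,z); M=np.stack([x,y,z],1)
delta(Hg-.19*ug+[0,0,.058],M)
# fine lip measurement with wrist view out of the way: top
t=optics.get_image('top')[:,:,::-1]; o=optics.get_image('scene')[:,:,::-1]
a=cv2.resize(o[150:350,190:390],(400,400)); b=cv2.resize(t[170:320,300:450],(400,400))
cv2.imwrite('pics/c4.png',np.hstack([a,b]))
E
```

```text
t: 6.87
tool_pos: [0.3895, -0.4445, 0.252]
tool_rot: [-2.184, -1.374, -0.897]
contact_force: [-0.2, 0.1, -0.6]
opening: 0.0003
grip_force: 0.0
t 6.8667 pos [ 0.3895 -0.4445  0.252 ] q [-1.2225  0.2487  1.4976  0.5682  1.9412 -0.7159] F [-0.1659  0.138  -0.6369]
shift mm [-113.9836    4.2988  160.1374] turn [-0.0393  0.0046  0.037 ]
```

View pics/c4.png

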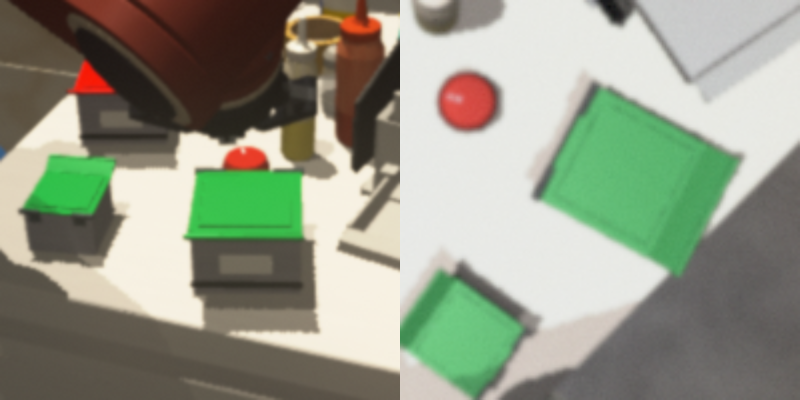

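```bash
cat >> h.py <<'E'
c=np.sqrt(.5); zg=c*ug+[0,0,-c]; Mg=np.stack([np.cross(-vg,zg),-vg,zg],1)
E
python3 -c "
from h import *
delta(Hg-.125*ug+[0,0,.055]-.06*zg,Mg)"
```

```text
t 6.9667 pos [ 0.3905 -0.4441  0.2547] q [-1.2206  0.2449  1.4964  0.5687  1.9416 -0.7152] F [ 0.4547 -0.2597  0.4839]
shift mm [-72.3091   4.2924 149.5398] turn [-0.038   0.0074  0.0403]
```

```bash
python3 -m pendant '[[[-24,1,0],[-0.038,0.007,0.04],0],[[-24,2,0],[0,0,0],0],[[-24,1,0],[0,0,0],0],[[0,0,30],[0,0,0],0],[[0,0,30],[0,0,0],0],[[0,0,30],[0,0,0],0],[[0,0,30],[0,0,0],0],[[0,0,30],[0,0,0],0],[[0,0,0],[0,0,0],0],[[0,0,0],[0,0,0],0],[[0,0,0],[0,0,0],0]]'
python3 - <<'E'
from h import *
delta(Hg-.125*ug+[0,0,.055],Mg)
t=optics.get_image('top')[:,:,::-1]; o=optics.get_image('scene')[:,:,::-1]
a=cv2.resize(o[150:350,190:390],(400,400)); b=cv2.resize(t[170:320,330:480],(400,400))
cv2.imwrite('pics/c5.png',np.hstack([a,b]))
E
```

```text
t: 7.88
tool_pos: [0.4218, -0.3989, 0.0995]
tool_rot: [-2.229, -1.322, -0.923]
contact_force: [0.2, -0.3, 0.2]
opening: -0.0
grip_force: 0.0
t 7.8833 pos [ 0.4218 -0.3989  0.0995] q [-1.1647  0.3372  1.667   0.594   1.6676 -0.771 ] F [ 0.2285 -0.2848  0.1938]
shift mm [-2.1839 -4.2085 60.6971] turn [0.0013 0.0011 0.0015]
```

View pics/c5.png

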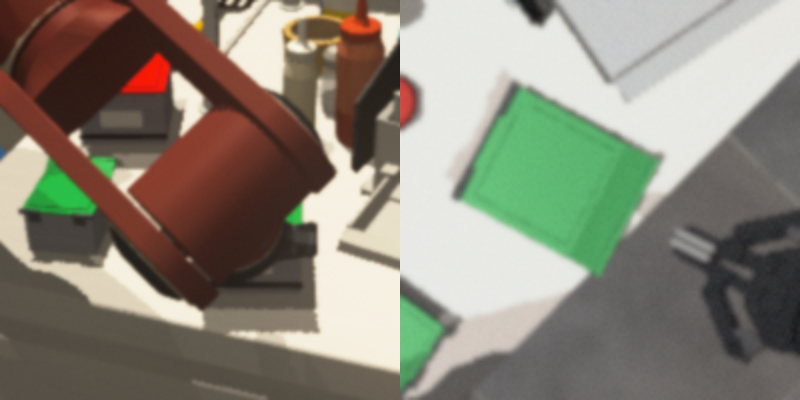

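```bash
python3 -m pendant '[[[-2,-4,10],[0,0,0],0],[[0,0,15],[0,0,0],0],[[0,0,15],[0,0,0],0],[[0,0,10],[0,0,0],0],[[0,0,10],[0,0,0],0],[[0,0,0],[0,0,0],0],[[0,0,0],[0,0,0],0]]'
python3 - <<'E'
from h import *
o=get_obs(); d=o['tool_pos']-Hg; print('rel',d@ug,d@vg,d[2],o['contact_force'])
t=optics.get_image('top')[:,:,::-1]; w=optics.get_image('wrist')[:,:,::-1]
a=cv2.resize(w,(400,250)); a=np.pad(a,((0,150),(0,0),(0,0))); b=cv2.resize(t[170:320,330:480],(400,400))
cv2.imwrite('pics/c6.png',np.hstack([a,b]))
# tip waypoints: keep contact point radius; tip centre = plate point - offset
for a in np.deg2rad([0,15,30,45,60,75,90,100]):
    print(np.rad2deg(a), -.125*np.cos(a)-.0*np.sin(a), .055+.1*np.sin(a))
E
```

```text
t: 8.57
tool_pos: [0.4372, -0.3591, 0.053]
tool_rot: [-2.225, -1.316, -0.923]
contact_force: [-0.4, -0.9, 0.7]
opening: 0.0001
grip_force: 0.0
rel -0.12395858212260091 0.0014560435217243497 0.0529632536146175 [-0.3784 -0.8961  0.739 ]
0.0 -0.125 0.055
14.999999999999998 -0.12074072828613354 0.08088190451025207
29.999999999999996 -0.10825317547305484 0.105
45.0 -0.08838834764831845 0.12571067811865475
59.99999999999999 -0.06250000000000001 0.14160254037844386
75.0 -0.03235238063781509 0.15159258262890685
90.0 -7.654042494670958e-18 0.155
100.0 0.021706022208366288 0.1534807753012208
```

View pics/c6.png

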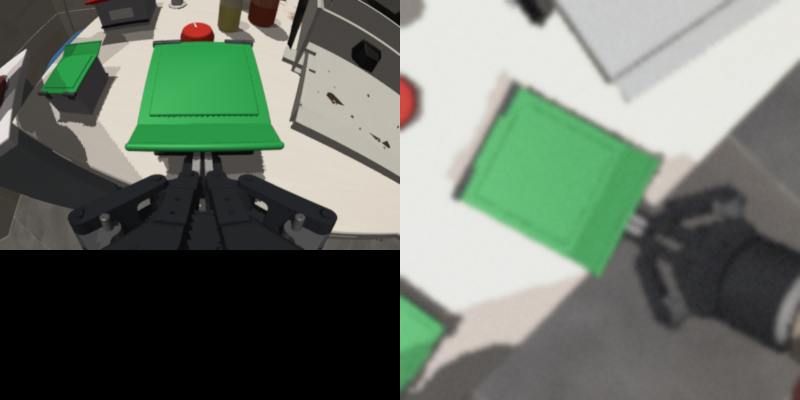

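```bash
python3 -m pendant '[[[9,0,-6],[0,0,0],0],[[9,0,-6],[0,0,0],0],[[9,0,-6],[0,0,0],0],[[9,0,-2],[0,0,0],0],[[9,0,-2],[0,0,0],0],[[9,0,-2],[0,0,0],0],[[8,0,-2],[0,0,0],0],[[9,0,0],[0,0,0],0],[[9,0,0],[0,0,0],0],[[0,0,0],[0,0,0],0]]'
python3 - <<'E'
from h import *
o=get_obs(); d=o['tool_pos']-Hg; print('rel',d@ug,d@vg,d[2],o['contact_force'])
w=optics.get_image('wrist')[:,:,::-1]; t=optics.get_image('top')[:,:,::-1]
a=cv2.resize(w,(400,250)); a=np.pad(a,((0,150),(0,0),(0,0))); b=cv2.resize(t[170:320,330:480],(400,400))
cv2.imwrite('pics/c7.png',np.hstack([a,b]))
E
```

```text
t: 9.5
tool_pos: [0.4565, -0.3261, 0.1305]
tool_rot: [-2.227, -1.32, -0.925]
contact_force: [-0.3, -1.9, 1.0]
opening: 0.0
grip_force: 0.8
rel -0.08580741259268321 0.00033981665668420056 0.1305283460921116 [-0.2753 -1.8518  0.9807]
```

View pics/c7.png

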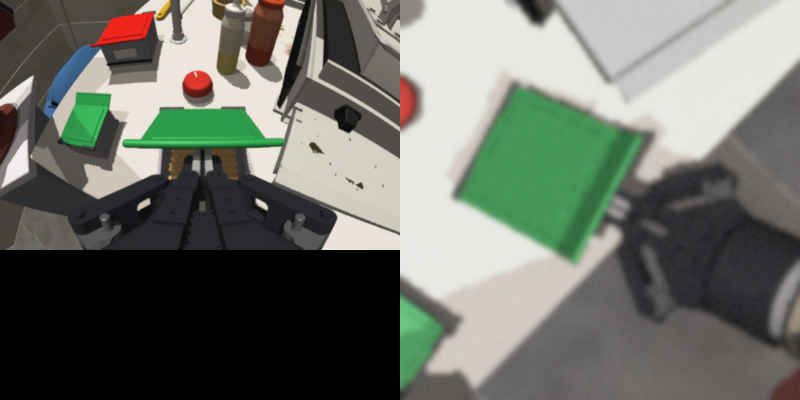

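```bash
python3 -m pendant '[[[8.5,0,0],[0,0,0],0],[[8.5,0,0],[0,0,0],0],[[8.5,0,0],[0,0,0],0],[[8.5,0,0],[0,0,0],0],[[8,0,4],[0,0,0],0],[[8,0,4],[0,0,0],0],[[8,0,4],[0,0,0],0],[[8,0,4],[0,0,0],0],[[8,0,5],[0,0,0],0],[[7,0,5],[0,0,0],0],[[0,0,0],[0,0,0],0]]'
python3 -m pendant '[[[4,0,5.5],[0,0,0],0],[[4,0,5.5],[0,0,0],0],[[4,0,5.5],[0,0,0],0],[[4,0,5.5],[0,0,0],0],[[3,0,5],[0,0,0],0],[[3,0,5],[0,0,0],0],[[0,0,0],[0,0,0],0],[[0,0,0],[0,0,0],0],[[0,0,0],[0,0,0],0],[[0,0,0],[0,0,0],0],[[0,0,0],[0,0,0],0]]'
python3 - <<'E'
from h import *
o=get_obs(); d=o['tool_pos']-Hg; print('rel',d@ug,d@vg,d[2],o['contact_force'])
E
```

```text
t: 10.52
tool_pos: [0.4926, -0.2589, 0.1681]
tool_rot: [-2.225, -1.319, -0.924]
contact_force: [-0.0, -0.2, -0.2]
opening: 0.0
grip_force: 0.0
t: 11.43
tool_pos: [0.5103, -0.2273, 0.1608]
tool_rot: [-2.228, -1.317, -0.924]
contact_force: [0.7, 0.9, 0.3]
opening: 0.0001
grip_force: 0.0
rel 0.026711740450782413 0.0005770961366645314 0.16077722439384376 [0.7399 0.8949 0.3073]
```

Retreat up and back along the tool axis, then check.

```bash
python3 -m pendant '[[[0,0,-20],[0,0,0],0],[[0,0,-35],[0,0,0],0],[[0,0,-35],[0,0,0],0],[[0,0,-35],[0,0,0],0],[[0,0,-35],[0,0,0],0],[[0,0,0],[0,0,0],0],[[0,0,0],[0,0,0],0],[[0,0,0],[0,0,0],0],[[0,0,0],[0,0,0],0],[[0,0,0],[0,0,0],0],[[0,0,0],[0,0,0],0],[[0,0,0],[0,0,0],0]]'
python3 - <<'E'
from h import *
t=optics.get_image('top')[:,:,::-1]; w=optics.get_image('wrist')[:,:,::-1]
a=cv2.resize(w,(400,250)); a=np.pad(a,((0,150),(0,0),(0,0))); b=cv2.resize(t[110:300,200:440],(400,317)); b=np.pad(b,((0,83),(0,0),(0,0)))
cv2.imwrite('pics/c8.png',np.hstack([a,b]))
P=[Hg+.057*ug+v*vg+[0,0,.189] for v in(-.054,.054)]; print([(proj('top',p)-[200,110])*400/240+[400,0] for p in P])
E
```

```text
t: 12.43
tool_pos: [0.4561, -0.3257, 0.2729]
tool_rot: [-2.226, -1.317, -0.923]
contact_force: [-0.1, 0.2, -0.5]
opening: 0.0002
grip_force: 0.0
[array([661.3088, 124.3302]), array([617.0106, 205.5919])]
```

View pics/c8.png

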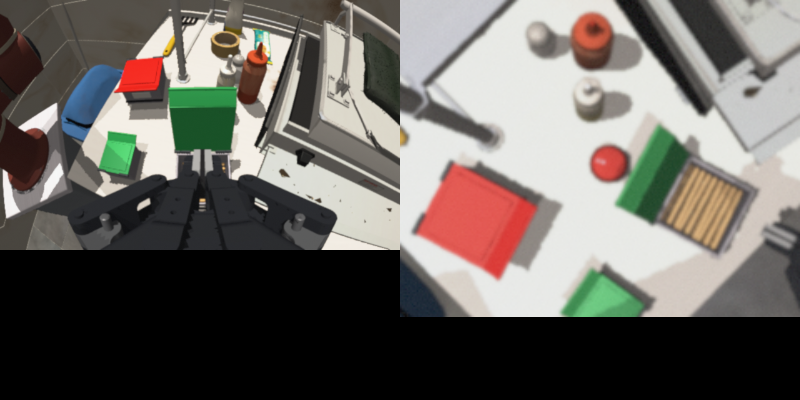

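```bash
python3 -c "
from station import ctrl; print(ctrl.finish_job())"
```

```text
the job is handed in; nothing more can be done
None
```

I pushed the red lid fully shut, then flipped the larger green caddy's lid over until it rested fully open, and handed the job in at about 12.5 s. The last pictures matched both lid positions, and nothing else appeared to have moved.

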